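# Find the full clip tin on the desk by its weight

## Robot

A 6-joint arm with a two-finger parallel gripper is mounted at the origin on the work surface. World frame = base frame: x ahead of the robot, y to its left, z up, the work surface at z = 0. Lengths are in m, angles in rad, forces in N, time in s.
With the tool pointing down it reaches from about 0.15 to 0.775 m from the base axis. Payload 6.1 kg.
Tool frame: the origin (TCP) lies between the finger pads; the fingertips stand 8 mm ahead of it and the grasp point (between the pads) lies 11 mm behind it; z points along the fingers, y is the line along which they close (so a half turn about z gives the same grasp; the last joint's range is limited). The gripper opens to 85 mm and grips with 20 to 120 N. Pads are 22 mm wide; open, the fingers measure 114 mm over their backs; the gripper's body (76 mm by 85 mm) begins 54 mm behind the grasp point. The pads swing forward as they close: fully open they stand 13 mm farther back than shut.
Start: joints at [-1.123, 0.126, -0.04, 1.405, 0, 1.571], TCP at [0.227, -0.473, 0.239] pointing down, gripper open.
Joint ranges: [-2.72, 2.72], [-0.95, 1.95], [-1.27, 1.35], [-1.78, 2.02], [-1.46, 1.47], [-3.14, 3.14]. Speed limits (rad/s): [2.39, 2.39, 3.01, 3.14, 3.14, 3.14].

## Interface

Orientations are given as a unit quaternion [w, x, y, z].
In Python, from workcell import manip gives the robot as it stands.
- The arm moves only by the tool move_arm, never from a script. Its argument "targets" is a list of rows, each an object with "fingers": the closure, from -1 (fully open) to 1 (shut); "delta_pos": the shift along the tool's x, y, z in mm, a list of three; "turn": the turn about the tool's z in rad. A call has 1 to 12 rows; each row is the pose to reach, as a shift and turn from the pose commanded when the call began, along the tool's axes at that moment; what a row does not reach only later rows make up. A row lasts 1/10 s, in which the tool goes at most 50 mm and 8.59 degrees, less where a joint would pass 70% of its speed; a pose out of reach is approached as far as the arm can. A call with a gripper value outside its range is refused whole. The fingers move at their own pace and stop on an object; "grip_force" is the grip in N (left out, the last holds). Time passes only in rows, so rows that repeat a pose let the fingers close. It gives the time, the measured TCP pose, the force, the opening and the grip force at its end, in the units of the state.
- manip.read_state(): the state, without advancing time (a new reading comes with each control period).
- manip.read_camera(name): name is "scene" or "top" or "wrist"; returns a dict with "img" (400x640x3 uint8, blue, green, red), "fx", "fy", "cx", "cy" (pixels), "dist" ([k1, k2, p1, p2, k3] as OpenCV has them; the pictures are not rectified), "eye" and "orientation" of the camera in the world. Camera axes: x right, y down, z forward; pixel columns grow to the right and rows downward; lengths in m; the calibration is good to about 2 mm. A picture is of the moment at which its call begins. There is no depth.
- manip.job_done(): hands the job in; it is judged then, once.
The state is a dict: "clock": time; "qpos": joint angles; "qvel": joint speeds; "joint_torque": joint torques, N m; "position": TCP position; "ee_rot": TCP orientation; "ft_force": force on the tool from outside, world axes, zero at the start; "ft_torque": the same for the moment, N m; "finger_gap": finger opening in m; "finger_force": force on a finger pad.
Only numpy, scipy, OpenCV 4.12 (cv2) and the standard library are available. Lean on these libraries where they do the work, as an engineer would, in place of code of your own. Each camera call takes 0.05 s, during which the arm holds its last target. There are 200 camera calls.

## Task

One of the three identical tins on the cork board is full of paper clips, the other two are nearly empty. Heft them one at a time, first the one on the blue round, then white, then red: lift each about 5 cm by itself and set it down (do not drop it) standing on its own round before the next. Then finish with the heaviest one held upright in the gripper about 20 cm above the desk, still holding it, with the other two standing on their rounds and the mug, mouse and clock left alone; the tin on red need not be set down if it is the heaviest.

Things in the scene. Friction and masses are not known exactly. Their poses are not given: they have to be found in the camera images.
- tin_a: one of three identical closed round tins, green with brass-coloured lid and foot, standing upright, 60 mm in diameter, 88 mm tall, straight sides; origin at the centre of its underside, z up. One of the three, on any of the rounds, is full and weighs 0.57 to 0.71 kg; the other two weigh 0.18 to 0.38 kg. Only weight tells them apart
- tin_b: one of three identical closed round tins, green with brass-coloured lid and foot, standing upright, 60 mm in diameter, 88 mm tall, straight sides; origin at the centre of its underside, z up. One of the three, on any of the rounds, is full and weighs 0.57 to 0.71 kg; the other two weigh 0.18 to 0.38 kg. Only weight tells them apart
- tin_c: one of three identical closed round tins, green with brass-coloured lid and foot, standing upright, 60 mm in diameter, 88 mm tall, straight sides; origin at the centre of its underside, z up. One of the three, on any of the rounds, is full and weighs 0.57 to 0.71 kg; the other two weigh 0.18 to 0.38 kg. Only weight tells them apart
- spot_blue (a point): centre of the blue felt round (100 mm across, flat) at the left end (+y at yaw 0) of the cork board, on the board's top face, 10 mm above the desk. One tin starts within about 6 mm of it
- spot_white (a point): centre of the white felt round (100 mm across, flat) at the middle of the cork board, on the board's top face, 10 mm above the desk. One tin starts within about 6 mm of it
- spot_red (a point): centre of the red felt round (100 mm across, flat) at the right end (-y at yaw 0) of the cork board, on the board's top face, 10 mm above the desk. One tin starts within about 6 mm of it
- board: fixed cork board flat on the desk, 150 mm (its x) by 420 mm (its y) by 10 mm thick, carrying the blue, white and red felt rounds in a row along its y axis, 130 mm apart; origin at the centre of its underside. Its place and yaw vary
- mug: empty blue ceramic mug, 80 mm across, 95 mm tall, with a handle; origin at the centre of its underside. Leave alone
- mouse: black computer mouse, 105 by 58 by 33 mm; origin at the centre of its underside. Leave alone
- clock: small round blue desk clock, 72 mm across, on a wooden foot, 81 mm tall; origin at the centre of its underside. Leave alone
There are look-alikes about, which are no part of the job. Leave any turquoise look-alike of the tin_c alone.

How it is judged:
By the outcome, as a careful person would: the job done as asked, in the order asked, and still so for the second after the job is handed in, while the arm keeps its last pose, push and grip.
It also fails if it takes over 61 s, if anything falls off the work surface, if the arm or the gripper's body presses on something with over 40 N, if the wrist force passes 120 N, or if a joint passes its speed limit or range.

## Working session

There is one attempt and no reset: what is moved stays moved. The work goes in short steps, Python scripts to look and compute and a tool call to move; the robot and the scene stay as the last step left them, time stands still between calls to the robot, and variables do not carry over. Pictures are saved under pics/ and viewed, at most 10 in all, crops included, and the job is handed in when it is done.

Besides the shell and the picture viewer there is one more tool, called after "Call:" by a JSON object that holds its "fn" and its "kwargs", one argument or row to a line. move_arm: Moves the arm, as the interface text tells. Its arguments: {"type":"object","properties":{"targets":{"type":"array","items":{"type":"object","properties":{"fingers":{"type":"number"},"delta_pos":{"type":"array","items":{"type":"number"}},"turn":{"type":"number"}}}},"grip_force":{"type":"number"}},"required":["targets"]}

```bash
mkdir -p pics; python3 - <<'E'
from workcell import manip
import cv2,pickle
d={}
for n in("scene","top"):
    c=manip.read_camera(n); d[n]=c; cv2.imwrite(f"pics/{n}0.png",c["img"])
    print(n,c["fx"],c["fy"],c["cx"],c["cy"],c["dist"],c["eye"],c["orientation"])
pickle.dump(d,open("c0.pkl","wb"))
print(manip.read_state())
E
```

```text
scene 416.93303983729265 416.93303983729265 325.0941962078097 201.8527157300221 [-0.04434115  0.          0.          0.          0.        ] [1.0670257  0.48718379 0.74243972] [-0.14661469  0.33838024  0.85118881 -0.37347095]
top 369.5406130673177 369.5406130673177 320.6406623610604 200.20156631436194 [-0.06390251  0.          0.          0.          0.        ] [ 0.48708558 -0.0468009   0.75592511] [ 0.05641388 -0.70432433  0.70607519 -0.04693127]
{'clock': 0.1, 'qpos': array([-1.12298940e+00,  1.26349696e-01, -4.04777448e-02,  1.40541337e+00,
        5.39117640e-06,  1.57078660e+00]), 'qvel': array([-0.00118285, -0.00122203,  0.00248623, -0.00027447,  0.00021932,
       -0.00303047]), 'joint_torque': array([-1.79783812e-03, -4.36903095e+01,  3.53605449e+01,  1.36331323e-02,
       -1.58891171e-04, -1.91484605e-05]), 'position': array([ 0.22717038, -0.47292013,  0.23860399]), 'ee_rot': array([-7.04814601e-04,  9.75036831e-01,  2.22042014e-01, -1.57733368e-04]), 'ft_force': array([-0.08027708, -0.17470373,  0.16531479]), 'ft_torque': array([-0.0336951 , -0.00158899,  0.01732368]), 'finger_force': 0.0, 'finger_gap': 0.08542170597826347}
```

View pics/top0.png

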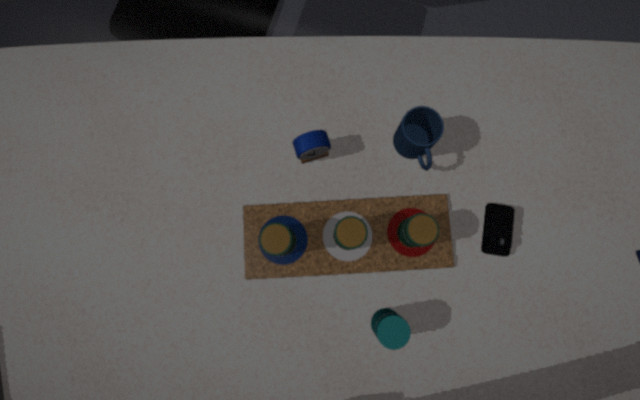

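View pics/scene0.png

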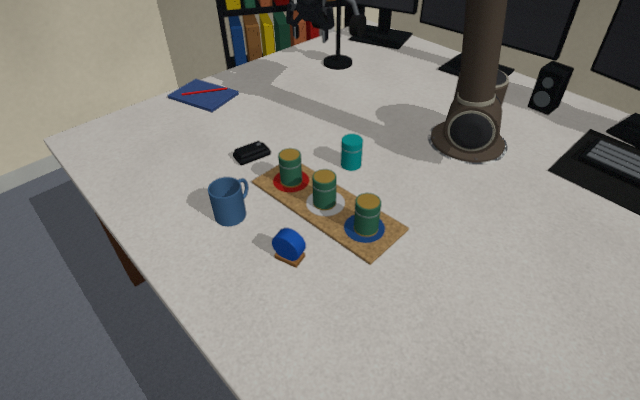

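Top view (up = +x, left = +y): lids at about (276,239) on blue, (350,234) on white and (421,230) on red. The board corners are about (244,206), (448,195), (454,266) and (246,278). The turquoise tin is at (392,330), clock at (312,146), mug at (420,130) and mouse at (498,230). The scene view agrees.

```bash
cat > h.py <<'E'
import numpy as np,cv2
from scipy.spatial.transform import Rotation as R
def ray(c,uv,z):
    uv=np.asarray(uv,float).reshape(-1,1,2)
    K=np.array([[c["fx"],0,c["cx"]],[0,c["fy"],c["cy"]],[0,0,1]])
    n=cv2.undistortPoints(uv,K,np.array(c["dist"])).reshape(-1,2)
    w,x,y,zz=c["orientation"]
    d=np.c_[n,np.ones(len(n))]@R.from_quat([x,y,zz,w]).as_matrix().T
    e=np.array(c["eye"]); return e+d*((z-e[2])/d[:,2])[:,None]
def lids(c,seeds,half=24,z=.098):
    hsv=cv2.cvtColor(c["img"],cv2.COLOR_BGR2HSV)
    m=cv2.inRange(hsv,(12,110,70),(28,255,255))
    out=[]
    for u,v in seeds:
        k=np.zeros_like(m);cv2.circle(k,(u,v),half,255,-1)
        mm=cv2.morphologyEx(m&k,cv2.MORPH_OPEN,np.ones((5,5)))
        cs=cv2.findContours(mm,cv2.RETR_EXTERNAL,cv2.CHAIN_APPROX_NONE)[0]
        q=max(cs,key=cv2.contourArea)
        p=ray(c,q.reshape(-1,2),z)
        (x,y),r=cv2.minEnclosingCircle((p[:,:2]*1000).astype(np.float32))
        out.append((x,y,r,cv2.contourArea(q)))
    return out
E
python3 - <<'E'
import pickle,cv2,numpy as np
from h import *
c=pickle.load(open("c0.pkl","rb"))["top"]
hsv=cv2.cvtColor(c["img"],cv2.COLOR_BGR2HSV)
for u,v in[(276,239),(350,234),(421,230),(252,212),(330,270),(380,205),(445,205)]:print((u,v),hsv[v,u])
for s,l in zip("bwr",lids(c,[(276,239),(350,234),(421,230)],20)):print(s,np.round(l,1))
# board corners & spots
p=ray(c,[(244,206),(448,195),(454,266),(246,278)],.01);print(np.round(p*1000),p.mean(0))
m=cv2.inRange(hsv,(8,70,40),(30,255,255));m[:190]=0;m[285:]=0
m=cv2.morphologyEx(m,cv2.MORPH_OPEN,np.ones((3,3)))
cs=cv2.findContours(m,cv2.RETR_EXTERNAL,cv2.CHAIN_APPROX_NONE)[0]
q=np.concatenate([k for k in cs if cv2.contourArea(k)>200]).reshape(-1,2)
P=ray(c,q,.01)[:,:2]*1000
r=cv2.minAreaRect(P.astype(np.float32));print(r)
for name,uv in dict(clock=(312,146),mug=(420,130),mouse=(498,230),turq=(392,332)).items():print(name,np.round(ray(c,[uv],.05)*1000))
E
```

```text
(276, 239) [ 19 146  82]
(350, 234) [ 18 141  83]
(421, 230) [ 19 166  77]
(252, 212) [ 15 111  85]
(330, 270) [ 14 120  85]
(380, 205) [ 14 120  81]
(445, 205) [ 15 115  82]
b [515.6  43.3  25.1 573. ]
w [526.7 -91.4  25.2 581. ]
r [ 531.2 -219.3   24.7  560. ]
[[ 586.  120.   10.]
 [ 607. -298.   10.]
 [ 463. -303.   10.]
 [ 441.  112.   10.]] [ 0.52404326 -0.0922504   0.01      ]
((524.7288818359375, -90.34696960449219), (147.86239624023438, 416.89715576171875), 3.119594097137451)
clock [[699. -20.  50.]]
mug [[ 732. -236.   50.]]
mouse [[ 532. -379.   50.]]
turq [[ 344. -169.   50.]]
```

Call:
{"fn": "move_arm", "kwargs": {
  "targets": [
    {"delta_pos": [40, -28, 0], "turn": -0.1, "fingers": -1},
    {"delta_pos": [80, -57, 0], "turn": -0.2, "fingers": -1},
    {"delta_pos": [121, -85, 0], "turn": -0.3, "fingers": -1},
    {"delta_pos": [161, -113, 0], "turn": -0.4, "fingers": -1},
    {"delta_pos": [201, -142, 0], "turn": -0.5, "fingers": -1},
    {"delta_pos": [242, -170, 0], "turn": -0.6, "fingers": -1},
    {"delta_pos": [282, -198, 0], "turn": -0.7, "fingers": -1},
    {"delta_pos": [322, -227, 0], "turn": -0.8, "fingers": -1},
    {"delta_pos": [363, -255, 0], "turn": -0.9, "fingers": -1},
    {"delta_pos": [403, -283, 0], "turn": -1.0, "fingers": -1},
    {"delta_pos": [443, -312, 0], "turn": -1.1, "fingers": -1},
    {"delta_pos": [483, -340, 0], "turn": -1.176, "fingers": -1}
  ]
}}

```text
clock: 1.3
position: [0.5159, 0.0445, 0.239]
ee_rot: [-0.0, 0.687, 0.727, -0.0]
ft_force: [0.5, -0.9, -0.4]
finger_gap: 0.0851
finger_force: 0.0
```

Call:
{"fn": "move_arm", "kwargs": {
  "targets": [
    {"delta_pos": [0, 0, 0], "turn": 0, "fingers": -1},
    {"delta_pos": [0, 0, 0], "turn": 0, "fingers": -1},
    {"delta_pos": [0, 0, 0], "turn": 0, "fingers": -1}
  ],
  "grip_force": 40
}}

```text
clock: 1.6
position: [0.5149, 0.0418, 0.239]
ee_rot: [-0.0, 0.688, 0.725, -0.0]
ft_force: [0.3, 0.1, 0.5]
finger_gap: 0.0851
finger_force: 0.0
```

```bash
cat >> h.py <<'E'
def err(s,xyz):  # tool-axis shift in mm to put TCP at xyz(mm)
    w,x,y,z=s["ee_rot"];M=R.from_quat([x,y,z,w]).as_matrix()
    print("pos",np.round(s["position"]*1000,1),"yaw_y",np.round(np.degrees(np.arctan2(M[1,1],M[0,1])),2),"tilt",np.round(M[:2,2],4),
     "F",np.round(s["ft_force"],2),"gap",round(s["finger_gap"]*1000,1),"ff",round(s["finger_force"],1),"t",s["clock"],"q6",round(s["qpos"][5],2))
    if xyz is not None: print("tool shift",np.round(M.T@(np.array(xyz)-s["position"]*1000),1))
E
python3 - <<'E'
from workcell import manip
from h import *
s=manip.read_state();err(s,(515.6,43.3,50))
c=manip.read_camera("wrist");cv2.imwrite("pics/w1.png",c["img"])
print(c["eye"],ray(c,[(c["cx"],c["cy"])],.098))
E
```

```text
pos [514.9  41.8 239. ] yaw_y 2.99 tilt [-0.001  -0.0004] F [0.32 0.11 0.52] gap 85.1 ff 0.0 t 1.6 q6 1.6
tool shift [  1.5   0.9 189. ]
[0.51259934 0.10598813 0.37388172] [[0.51618753 0.03176431 0.098     ]]
```

View pics/w1.png

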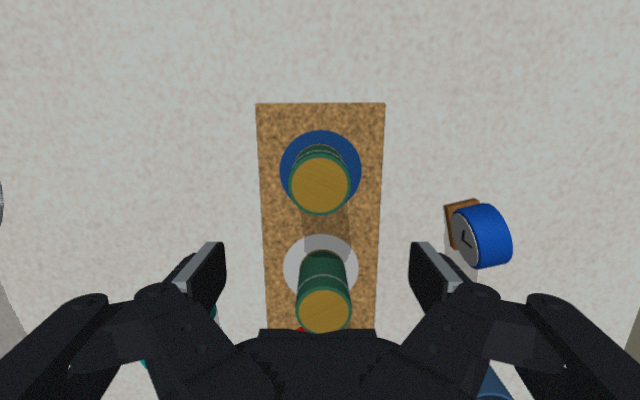

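The wrist view shows the blue-round tin's lid at (319,184), centred between the fingers left to right. The white-round tin's lid is at (324,310). I'll cross-check the lid positions from this view.

```bash
python3 - <<'E'
from workcell import manip
from h import *
c=manip.read_camera("wrist")
print(np.round(lids(c,[(319,184),(324,310)],36),1))
E
```

```text
[[ 517.7   42.1   26.  2299.5]
 [ 529.3  -92.9   26.2 1626.5]]
```

Call:
{"fn": "move_arm", "kwargs": {
  "targets": [
    {"delta_pos": [1, 2, 40], "turn": 0, "fingers": -1},
    {"delta_pos": [1, 2, 80], "turn": 0, "fingers": -1},
    {"delta_pos": [1, 2, 110], "turn": 0, "fingers": -1},
    {"delta_pos": [1, 2, 130], "turn": 0, "fingers": -1},
    {"delta_pos": [1, 2, 150], "turn": 0, "fingers": -1},
    {"delta_pos": [1, 2, 170], "turn": 0, "fingers": -1},
    {"delta_pos": [1, 2, 182], "turn": 0, "fingers": -1},
    {"delta_pos": [1, 2, 188], "turn": 0, "fingers": -1},
    {"delta_pos": [1, 2, 188], "turn": 0, "fingers": -1},
    {"delta_pos": [1, 2, 188], "turn": 0, "fingers": -0.6},
    {"delta_pos": [1, 2, 188], "turn": 0, "fingers": -0.4},
    {"delta_pos": [1, 2, 188], "turn": 0, "fingers": -0.2}
  ],
  "grip_force": 60
}}

```text
clock: 2.9
position: [0.5175, 0.0435, 0.0526]
ee_rot: [0.0, 0.688, 0.726, 0.0]
ft_force: [-3.9, -0.3, 6.5]
finger_gap: 0.0591
finger_force: 65.2
```

Call:
{"fn": "move_arm", "kwargs": {
  "targets": [
    {"delta_pos": [0, 0, 0], "turn": 0, "fingers": 0.2},
    {"delta_pos": [0, 0, 0], "turn": 0, "fingers": 0.5},
    {"delta_pos": [0, 0, 0], "turn": 0, "fingers": 1},
    {"delta_pos": [0, 0, 0], "turn": 0, "fingers": 1},
    {"delta_pos": [0, 0, 0], "turn": 0, "fingers": 1},
    {"delta_pos": [0, 0, 0], "turn": 0, "fingers": 1}
  ],
  "grip_force": 60
}}

```text
clock: 3.5
position: [0.5176, 0.0435, 0.0526]
ee_rot: [0.0, 0.688, 0.726, 0.0]
ft_force: [-3.2, 0.5, 5.7]
finger_gap: 0.0592
finger_force: 65.2
```

```bash
python3 - <<'E'
from workcell import manip
from h import *
err(manip.read_state(),(516.6,42.7,50))
E
```

```text
pos [517.6  43.5  52.6] yaw_y 3.04 tilt [ 0.0011 -0.0002] F [-3.17  0.52  5.72] gap 59.2 ff 65.2 t 3.5 q6 1.6
tool shift [-0.7 -1.   2.6]
```

Call:
{"fn": "move_arm", "kwargs": {
  "targets": [
    {"delta_pos": [0, 0, -4], "turn": 0, "fingers": 1},
    {"delta_pos": [0, 0, -12], "turn": 0, "fingers": 1},
    {"delta_pos": [0, 0, -22], "turn": 0, "fingers": 1},
    {"delta_pos": [0, 0, -32], "turn": 0, "fingers": 1},
    {"delta_pos": [0, 0, -42], "turn": 0, "fingers": 1},
    {"delta_pos": [0, 0, -48], "turn": 0, "fingers": 1},
    {"delta_pos": [0, 0, -51], "turn": 0, "fingers": 1},
    {"delta_pos": [0, 0, -51], "turn": 0, "fingers": 1},
    {"delta_pos": [0, 0, -51], "turn": 0, "fingers": 1},
    {"delta_pos": [0, 0, -51], "turn": 0, "fingers": 1},
    {"delta_pos": [0, 0, -51], "turn": 0, "fingers": 1}
  ]
}}

```text
clock: 4.6
position: [0.5171, 0.0435, 0.1019]
ee_rot: [-0.0, 0.688, 0.726, -0.0]
ft_force: [-0.2, 0.4, -6.8]
finger_gap: 0.0593
finger_force: 65.6
```

Call:
{"fn": "move_arm", "kwargs": {
  "targets": [
    {"delta_pos": [0, 0, 0], "turn": 0, "fingers": 1},
    {"delta_pos": [0, 0, 0], "turn": 0, "fingers": 1},
    {"delta_pos": [0, 0, 0], "turn": 0, "fingers": 1}
  ]
}}

```text
clock: 4.9
position: [0.5174, 0.0435, 0.1022]
ee_rot: [-0.0, 0.688, 0.726, -0.0]
ft_force: [-0.9, 0.1, -6.9]
finger_gap: 0.059
finger_force: 65.6
```

Call:
{"fn": "move_arm", "kwargs": {
  "targets": [
    {"delta_pos": [0, 0, 0], "turn": 0, "fingers": 1},
    {"delta_pos": [0, 0, 0], "turn": 0, "fingers": 1},
    {"delta_pos": [0, 0, 0], "turn": 0, "fingers": 1}
  ]
}}

```text
clock: 5.2
position: [0.5174, 0.0435, 0.1023]
ee_rot: [0.0, 0.688, 0.726, 0.0]
ft_force: [0.7, 0.2, -6.4]
finger_gap: 0.0589
finger_force: 65.6
```

```bash
python3 - <<'E'
from workcell import manip
from h import *
s=manip.read_state();err(s,None);print(s["joint_torque"])
E
```

```text
pos [517.4  43.5 102.3] yaw_y 3.04 tilt [0. 0.] F [ 0.72  0.24 -6.43] gap 58.9 ff 65.6 t 5.2 q6 1.6
[-1.90934529e-04 -4.67308152e+01  3.63662660e+01  1.47587427e-03
  1.23508718e-03  4.34709523e-05]
```

It weighs about 6.7 N (0.68 kg), so the blue-round tin looks like the full one. Setting it down gently before hefting the others.

Call:
{"fn": "move_arm", "kwargs": {
  "targets": [
    {"delta_pos": [0, 0, 6], "turn": 0, "fingers": 1},
    {"delta_pos": [0, 0, 15], "turn": 0, "fingers": 1},
    {"delta_pos": [0, 0, 25], "turn": 0, "fingers": 1},
    {"delta_pos": [0, 0, 34], "turn": 0, "fingers": 1},
    {"delta_pos": [0, 0, 41], "turn": 0, "fingers": 1},
    {"delta_pos": [0, 0, 45], "turn": 0, "fingers": 1},
    {"delta_pos": [0, 0, 47], "turn": 0, "fingers": 1},
    {"delta_pos": [0, 0, 48], "turn": 0, "fingers": 1},
    {"delta_pos": [0, 0, 49], "turn": 0, "fingers": 1},
    {"delta_pos": [0, 0, 50], "turn": 0, "fingers": 1},
    {"delta_pos": [0, 0, 50], "turn": 0, "fingers": 1},
    {"delta_pos": [0, 0, 50], "turn": 0, "fingers": 1}
  ]
}}

```text
clock: 6.4
position: [0.5177, 0.0435, 0.0527]
ee_rot: [0.0, 0.688, 0.726, 0.0]
ft_force: [-0.1, 0.0, -4.2]
finger_gap: 0.0589
finger_force: 65.7
```

```bash
python3 - <<'E'
from workcell import manip
from h import *
s=manip.read_state();err(s,None)
E
```

```text
pos [517.7  43.5  52.7] yaw_y 3.03 tilt [0.0008 0.0001] F [-0.06  0.03 -4.2 ] gap 58.9 ff 65.7 t 6.4 q6 1.6
```

Contact begins (about 2.5 N taken by the board). One more millimetre, then release.

Call:
{"fn": "move_arm", "kwargs": {
  "targets": [
    {"delta_pos": [0, 0, 0.5], "turn": 0, "fingers": 1},
    {"delta_pos": [0, 0, 1], "turn": 0, "fingers": 1},
    {"delta_pos": [0, 0, 1], "turn": 0, "fingers": 1},
    {"delta_pos": [0, 0, 1], "turn": 0, "fingers": -0.2},
    {"delta_pos": [0, 0, 1], "turn": 0, "fingers": -0.4},
    {"delta_pos": [0, 0, 1], "turn": 0, "fingers": -0.7},
    {"delta_pos": [0, 0, 1], "turn": 0, "fingers": -1},
    {"delta_pos": [0, 0, 1], "turn": 0, "fingers": -1},
    {"delta_pos": [0, 0, 1], "turn": 0, "fingers": -1},
    {"delta_pos": [0, 0, 1], "turn": 0, "fingers": -1}
  ]
}}

```text
clock: 7.4
position: [0.5174, 0.0435, 0.0512]
ee_rot: [-0.0, 0.688, 0.726, -0.0]
ft_force: [0.2, -0.1, 1.4]
finger_gap: 0.086
finger_force: 0.0
```

Call:
{"fn": "move_arm", "kwargs": {
  "targets": [
    {"delta_pos": [0, 0, -8], "turn": 0, "fingers": -1},
    {"delta_pos": [0, 0, -25], "turn": 0, "fingers": -1},
    {"delta_pos": [0, 0, -50], "turn": 0, "fingers": -1},
    {"delta_pos": [0, 0, -85], "turn": 0, "fingers": -1},
    {"delta_pos": [0, 0, -120], "turn": 0, "fingers": -1},
    {"delta_pos": [0, 0, -150], "turn": 0, "fingers": -1},
    {"delta_pos": [0, 0, -150], "turn": 0, "fingers": -1},
    {"delta_pos": [0, 0, -150], "turn": 0, "fingers": -1},
    {"delta_pos": [0, 0, -150], "turn": 0, "fingers": -1}
  ]
}}

```text
clock: 8.3
position: [0.5169, 0.0434, 0.2004]
ee_rot: [-0.0, 0.688, 0.726, -0.001]
ft_force: [-0.4, 1.4, -1.2]
finger_gap: 0.0852
finger_force: 0.0
```

```bash
python3 - <<'E'
from workcell import manip
from h import *
s=manip.read_state();err(s,(528,-92,200))
c=manip.read_camera("wrist");cv2.imwrite("pics/w2.png",c["img"])
E
```

```text
pos [516.9  43.4 200.4] yaw_y 3.03 tilt [-0.0015 -0.0001] F [-0.45  1.35 -1.17] gap 85.2 ff 0.0 t 8.3 q6 1.6
tool shift [-135.8    3.9    0.4]
```

View pics/w2.png

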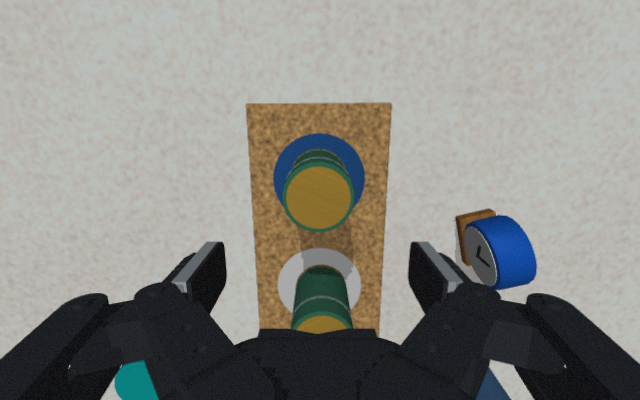

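The wrist view shows the blue-round tin standing upright on its round, lid at (319,197). The next tin, on white, is at about (322,325). Moving over to it.

Call:
{"fn": "move_arm", "kwargs": {
  "targets": [
    {"delta_pos": [-20, 1, 0], "turn": 0, "fingers": -1},
    {"delta_pos": [-55, 2, 0], "turn": 0, "fingers": -1},
    {"delta_pos": [-90, 3, 0], "turn": 0, "fingers": -1},
    {"delta_pos": [-120, 4, 0], "turn": 0, "fingers": -1},
    {"delta_pos": [-136, 4, 0], "turn": 0, "fingers": -1},
    {"delta_pos": [-136, 4, 0], "turn": 0, "fingers": -1},
    {"delta_pos": [-136, 4, 0], "turn": 0, "fingers": -1}
  ]
}}

```text
clock: 9.05
position: [0.5283, -0.0918, 0.2007]
ee_rot: [-0.001, 0.688, 0.725, -0.0]
ft_force: [0.5, 1.2, 0.3]
finger_gap: 0.0855
finger_force: 0.0
```

```bash
python3 - <<'E'
from workcell import manip
from h import *
c=manip.read_camera("wrist")
print(np.round(lids(c,[(319,195),(322,325)],45),1))
s=manip.read_state();err(s,(528,-92,51))
E
```

```text
[[ 529.2  -92.5   26.  3028. ]
 [ 533.8 -214.4   24.7  991.5]]
pos [528.3 -91.3 200.8] yaw_y 3.06 tilt [-0.001   0.0006] F [-0.28 -0.56 -0.85] gap 85.4 ff 0.0 t 9.1 q6 1.35
tool shift [ -0.8  -0.2 149.8]
```

Call:
{"fn": "move_arm", "kwargs": {
  "targets": [
    {"delta_pos": [-1, 0, 30], "turn": 0, "fingers": -1},
    {"delta_pos": [-1, 0, 60], "turn": 0, "fingers": -1},
    {"delta_pos": [-1, 0, 85], "turn": 0, "fingers": -1},
    {"delta_pos": [-1, 0, 108], "turn": 0, "fingers": -1},
    {"delta_pos": [-1, 0, 128], "turn": 0, "fingers": -1},
    {"delta_pos": [-1, 0, 142], "turn": 0, "fingers": -1},
    {"delta_pos": [-1, 0, 149], "turn": 0, "fingers": -1},
    {"delta_pos": [-1, 0, 149], "turn": 0, "fingers": -1},
    {"delta_pos": [-1, 0, 149], "turn": 0, "fingers": -0.6},
    {"delta_pos": [-1, 0, 149], "turn": 0, "fingers": -0.4},
    {"delta_pos": [-1, 0, 149], "turn": 0, "fingers": -0.2},
    {"delta_pos": [-1, 0, 149], "turn": 0, "fingers": 0.2}
  ]
}}

```text
clock: 10.3
position: [0.5294, -0.0931, 0.0537]
ee_rot: [0.001, 0.688, 0.726, 0.001]
ft_force: [-0.8, 1.3, 6.7]
finger_gap: 0.0585
finger_force: 64.6
```

Call:
{"fn": "move_arm", "kwargs": {
  "targets": [
    {"delta_pos": [0, 0, 0], "turn": 0, "fingers": 0.5},
    {"delta_pos": [0, 0, 0], "turn": 0, "fingers": 1},
    {"delta_pos": [0, 0, 0], "turn": 0, "fingers": 1},
    {"delta_pos": [0, 0, 0], "turn": 0, "fingers": 1}
  ]
}}

```text
clock: 10.7
position: [0.5294, -0.0931, 0.0536]
ee_rot: [0.001, 0.688, 0.726, 0.001]
ft_force: [-1.2, 1.0, 6.0]
finger_gap: 0.0591
finger_force: 64.6
```

Call:
{"fn": "move_arm", "kwargs": {
  "targets": [
    {"delta_pos": [0, 0, -4], "turn": 0, "fingers": 1},
    {"delta_pos": [0, 0, -12], "turn": 0, "fingers": 1},
    {"delta_pos": [0, 0, -22], "turn": 0, "fingers": 1},
    {"delta_pos": [0, 0, -32], "turn": 0, "fingers": 1},
    {"delta_pos": [0, 0, -42], "turn": 0, "fingers": 1},
    {"delta_pos": [0, 0, -48], "turn": 0, "fingers": 1},
    {"delta_pos": [0, 0, -51], "turn": 0, "fingers": 1},
    {"delta_pos": [0, 0, -51], "turn": 0, "fingers": 1},
    {"delta_pos": [0, 0, -51], "turn": 0, "fingers": 1},
    {"delta_pos": [0, 0, -51], "turn": 0, "fingers": 1}
  ]
}}

```text
clock: 11.7
position: [0.5283, -0.0931, 0.1028]
ee_rot: [-0.0, 0.688, 0.726, -0.0]
ft_force: [-0.7, 0.3, -2.4]
finger_gap: 0.0588
finger_force: 64.6
```

Call:
{"fn": "move_arm", "kwargs": {
  "targets": [
    {"delta_pos": [0, 0, 0], "turn": 0, "fingers": 1},
    {"delta_pos": [0, 0, 0], "turn": 0, "fingers": 1},
    {"delta_pos": [0, 0, 0], "turn": 0, "fingers": 1}
  ]
}}

```text
clock: 12.0
position: [0.5286, -0.0931, 0.1031]
ee_rot: [-0.0, 0.688, 0.726, -0.0]
ft_force: [0.6, 0.5, -2.2]
finger_gap: 0.059
finger_force: 64.6
```

Call:
{"fn": "move_arm", "kwargs": {
  "targets": [
    {"delta_pos": [0, 0, 0], "turn": 0, "fingers": 1},
    {"delta_pos": [0, 0, 0], "turn": 0, "fingers": 1}
  ]
}}

```text
clock: 12.2
position: [0.5287, -0.0931, 0.1033]
ee_rot: [-0.0, 0.688, 0.726, -0.0]
ft_force: [0.1, -0.1, -2.1]
finger_gap: 0.0589
finger_force: 64.6
```

The white-round tin is light (about 2.2 N). Setting it down.

Call:
{"fn": "move_arm", "kwargs": {
  "targets": [
    {"delta_pos": [0, 0, 6], "turn": 0, "fingers": 1},
    {"delta_pos": [0, 0, 15], "turn": 0, "fingers": 1},
    {"delta_pos": [0, 0, 25], "turn": 0, "fingers": 1},
    {"delta_pos": [0, 0, 34], "turn": 0, "fingers": 1},
    {"delta_pos": [0, 0, 41], "turn": 0, "fingers": 1},
    {"delta_pos": [0, 0, 45], "turn": 0, "fingers": 1},
    {"delta_pos": [0, 0, 47], "turn": 0, "fingers": 1},
    {"delta_pos": [0, 0, 48], "turn": 0, "fingers": 1},
    {"delta_pos": [0, 0, 49], "turn": 0, "fingers": 1},
    {"delta_pos": [0, 0, 50], "turn": 0, "fingers": 1},
    {"delta_pos": [0, 0, 51], "turn": 0, "fingers": 1},
    {"delta_pos": [0, 0, 51], "turn": 0, "fingers": 1}
  ]
}}

```text
clock: 13.4
position: [0.5289, -0.0931, 0.0536]
ee_rot: [0.001, 0.688, 0.726, 0.0]
ft_force: [-3.3, 0.7, 6.0]
finger_gap: 0.059
finger_force: 65.2
```

Call:
{"fn": "move_arm", "kwargs": {
  "targets": [
    {"delta_pos": [0, 0, 0], "turn": 0, "fingers": -0.2},
    {"delta_pos": [0, 0, 0], "turn": 0, "fingers": -0.4},
    {"delta_pos": [0, 0, 0], "turn": 0, "fingers": -0.7},
    {"delta_pos": [0, 0, 0], "turn": 0, "fingers": -1},
    {"delta_pos": [0, 0, 0], "turn": 0, "fingers": -1},
    {"delta_pos": [0, 0, 0], "turn": 0, "fingers": -1},
    {"delta_pos": [0, 0, 0], "turn": 0, "fingers": -1}
  ]
}}

```text
clock: 14.1
position: [0.5286, -0.0931, 0.0522]
ee_rot: [-0.0, 0.688, 0.726, -0.0]
ft_force: [0.6, 0.1, -0.5]
finger_gap: 0.0856
finger_force: 0.0
```

Call:
{"fn": "move_arm", "kwargs": {
  "targets": [
    {"delta_pos": [0, 0, -8], "turn": 0, "fingers": -1},
    {"delta_pos": [0, 0, -25], "turn": 0, "fingers": -1},
    {"delta_pos": [0, 0, -50], "turn": 0, "fingers": -1},
    {"delta_pos": [0, 0, -85], "turn": 0, "fingers": -1},
    {"delta_pos": [0, 0, -120], "turn": 0, "fingers": -1},
    {"delta_pos": [0, 0, -150], "turn": 0, "fingers": -1},
    {"delta_pos": [-30, 0, -150], "turn": 0, "fingers": -1},
    {"delta_pos": [-65, -1, -150], "turn": 0, "fingers": -1},
    {"delta_pos": [-100, -2, -150], "turn": 0, "fingers": -1},
    {"delta_pos": [-126, -3, -150], "turn": 0, "fingers": -1},
    {"delta_pos": [-126, -3, -150], "turn": 0, "fingers": -1},
    {"delta_pos": [-126, -3, -150], "turn": 0, "fingers": -1}
  ]
}}

```text
clock: 15.3
position: [0.5322, -0.2194, 0.2025]
ee_rot: [-0.0, 0.689, 0.725, 0.0]
ft_force: [0.1, -0.6, 0.2]
finger_gap: 0.0858
finger_force: 0.0
```

```bash
python3 - <<'E'
from workcell import manip
from h import *
c=manip.read_camera("wrist");cv2.imwrite("pics/w3.png",c["img"])
l=lids(c,[(319,197)],45);print(np.round(l,1))
s=manip.read_state();err(s,(l[0][0]-1,l[0][1]+.5,51))
E
```

```text
[[ 533.8 -220.3   26.  2982. ]]
pos [ 532.2 -218.8  202.5] yaw_y 3.02 tilt [0.     0.0004] F [-0.45  0.19  0.41] gap 85.4 ff 0.0 t 15.35 q6 1.13
tool shift [ -1.1   0.6 151.5]
```

View pics/w3.png

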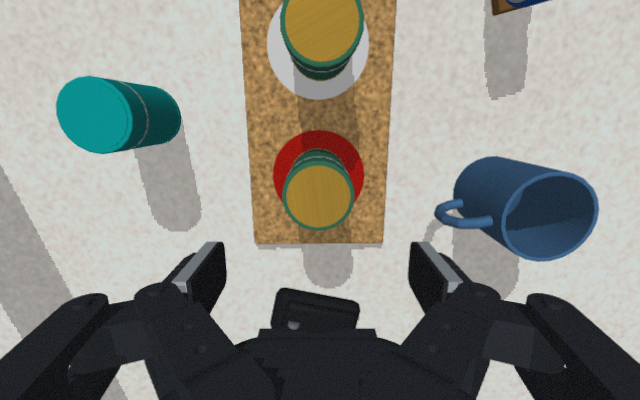

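The wrist view shows the white-round tin standing at about (320,20). The red-round tin's lid is at (318,196), and the mug and turquoise tin are well clear.

Call:
{"fn": "move_arm", "kwargs": {
  "targets": [
    {"delta_pos": [-1, 1, 30], "turn": 0, "fingers": -1},
    {"delta_pos": [-1, 1, 60], "turn": 0, "fingers": -1},
    {"delta_pos": [-1, 1, 85], "turn": 0, "fingers": -1},
    {"delta_pos": [-1, 1, 108], "turn": 0, "fingers": -1},
    {"delta_pos": [-1, 1, 128], "turn": 0, "fingers": -1},
    {"delta_pos": [-1, 1, 143], "turn": 0, "fingers": -1},
    {"delta_pos": [-1, 1, 150], "turn": 0, "fingers": -1},
    {"delta_pos": [-1, 1, 150], "turn": 0, "fingers": -1},
    {"delta_pos": [-1, 1, 150], "turn": 0, "fingers": -0.6},
    {"delta_pos": [-1, 1, 150], "turn": 0, "fingers": -0.4},
    {"delta_pos": [-1, 1, 150], "turn": 0, "fingers": -0.2},
    {"delta_pos": [-1, 1, 150], "turn": 0, "fingers": 0.2}
  ]
}}

```text
clock: 16.55
position: [0.5341, -0.2203, 0.0538]
ee_rot: [0.001, 0.688, 0.726, 0.0]
ft_force: [-2.1, 1.6, 5.8]
finger_gap: 0.0588
finger_force: 64.9
```

Call:
{"fn": "move_arm", "kwargs": {
  "targets": [
    {"delta_pos": [0, 0, 0], "turn": 0, "fingers": 0.5},
    {"delta_pos": [0, 0, 0], "turn": 0, "fingers": 1},
    {"delta_pos": [0, 0, 0], "turn": 0, "fingers": 1},
    {"delta_pos": [0, 0, 0], "turn": 0, "fingers": 1}
  ]
}}

```text
clock: 16.95
position: [0.534, -0.2202, 0.0538]
ee_rot: [0.001, 0.688, 0.726, 0.0]
ft_force: [-1.6, 1.0, 6.3]
finger_gap: 0.059
finger_force: 64.9
```

Call:
{"fn": "move_arm", "kwargs": {
  "targets": [
    {"delta_pos": [0, 0, -4], "turn": 0, "fingers": 1},
    {"delta_pos": [0, 0, -12], "turn": 0, "fingers": 1},
    {"delta_pos": [0, 0, -22], "turn": 0, "fingers": 1},
    {"delta_pos": [0, 0, -32], "turn": 0, "fingers": 1},
    {"delta_pos": [0, 0, -42], "turn": 0, "fingers": 1},
    {"delta_pos": [0, 0, -48], "turn": 0, "fingers": 1},
    {"delta_pos": [0, 0, -51], "turn": 0, "fingers": 1},
    {"delta_pos": [0, 0, -51], "turn": 0, "fingers": 1},
    {"delta_pos": [0, 0, -51], "turn": 0, "fingers": 1},
    {"delta_pos": [0, 0, -51], "turn": 0, "fingers": 1}
  ]
}}

```text
clock: 17.95
position: [0.5331, -0.2199, 0.1028]
ee_rot: [-0.0, 0.688, 0.726, -0.0]
ft_force: [0.8, -0.3, -3.1]
finger_gap: 0.0587
finger_force: 64.9
```

Call:
{"fn": "move_arm", "kwargs": {
  "targets": [
    {"delta_pos": [0, 0, 0], "turn": 0, "fingers": 1},
    {"delta_pos": [0, 0, 0], "turn": 0, "fingers": 1},
    {"delta_pos": [0, 0, 0], "turn": 0, "fingers": 1}
  ]
}}

```text
clock: 18.25
position: [0.5333, -0.22, 0.1031]
ee_rot: [-0.0, 0.688, 0.726, -0.0]
ft_force: [-0.2, 0.6, -2.1]
finger_gap: 0.0588
finger_force: 64.9
```

The red-round tin is also light, so blue's is the full one. Setting red down.

Call:
{"fn": "move_arm", "kwargs": {
  "targets": [
    {"delta_pos": [0, 0, 6], "turn": 0, "fingers": 1},
    {"delta_pos": [0, 0, 15], "turn": 0, "fingers": 1},
    {"delta_pos": [0, 0, 25], "turn": 0, "fingers": 1},
    {"delta_pos": [0, 0, 34], "turn": 0, "fingers": 1},
    {"delta_pos": [0, 0, 41], "turn": 0, "fingers": 1},
    {"delta_pos": [0, 0, 45], "turn": 0, "fingers": 1},
    {"delta_pos": [0, 0, 47], "turn": 0, "fingers": 1},
    {"delta_pos": [0, 0, 48], "turn": 0, "fingers": 1},
    {"delta_pos": [0, 0, 49], "turn": 0, "fingers": 1},
    {"delta_pos": [0, 0, 50], "turn": 0, "fingers": 1},
    {"delta_pos": [0, 0, 51], "turn": 0, "fingers": 1},
    {"delta_pos": [0, 0, 51], "turn": 0, "fingers": 1}
  ]
}}

```text
clock: 19.45
position: [0.5337, -0.2201, 0.0538]
ee_rot: [0.001, 0.688, 0.726, 0.0]
ft_force: [-2.9, 1.6, 6.5]
finger_gap: 0.0593
finger_force: 65.4
```

Call:
{"fn": "move_arm", "kwargs": {
  "targets": [
    {"delta_pos": [0, 0, 0], "turn": 0, "fingers": -0.2},
    {"delta_pos": [0, 0, 0], "turn": 0, "fingers": -0.4},
    {"delta_pos": [0, 0, 0], "turn": 0, "fingers": -0.7},
    {"delta_pos": [0, 0, 0], "turn": 0, "fingers": -1},
    {"delta_pos": [0, 0, 0], "turn": 0, "fingers": -1},
    {"delta_pos": [0, 0, 0], "turn": 0, "fingers": -1},
    {"delta_pos": [0, 0, 0], "turn": 0, "fingers": -1}
  ]
}}

```text
clock: 20.15
position: [0.5334, -0.22, 0.0521]
ee_rot: [-0.0, 0.688, 0.726, -0.0]
ft_force: [0.2, 0.6, -0.2]
finger_gap: 0.0852
finger_force: 0.0
```

Call:
{"fn": "move_arm", "kwargs": {
  "targets": [
    {"delta_pos": [0, 0, -8], "turn": 0, "fingers": -1},
    {"delta_pos": [0, 0, -25], "turn": 0, "fingers": -1},
    {"delta_pos": [0, 0, -50], "turn": 0, "fingers": -1},
    {"delta_pos": [0, 0, -85], "turn": 0, "fingers": -1},
    {"delta_pos": [0, 0, -120], "turn": 0, "fingers": -1},
    {"delta_pos": [0, 0, -150], "turn": 0, "fingers": -1},
    {"delta_pos": [35, 0, -150], "turn": 0, "fingers": -1},
    {"delta_pos": [75, -1, -150], "turn": 0, "fingers": -1},
    {"delta_pos": [115, -1, -150], "turn": 0, "fingers": -1},
    {"delta_pos": [155, -1, -150], "turn": 0, "fingers": -1},
    {"delta_pos": [195, -1, -150], "turn": 0, "fingers": -1},
    {"delta_pos": [230, -1, -150], "turn": 0, "fingers": -1}
  ]
}}

```text
clock: 21.35
position: [0.5199, 0.0113, 0.2031]
ee_rot: [0.0, 0.688, 0.726, 0.0]
ft_force: [0.6, -1.0, -0.3]
finger_gap: 0.0853
finger_force: 0.0
```

Call:
{"fn": "move_arm", "kwargs": {
  "targets": [
    {"delta_pos": [25, -1, 0], "turn": 0, "fingers": -1},
    {"delta_pos": [34, -1, 0], "turn": 0, "fingers": -1},
    {"delta_pos": [34, -1, 0], "turn": 0, "fingers": -1},
    {"delta_pos": [34, -1, 0], "turn": 0, "fingers": -1}
  ]
}}

```text
clock: 21.75
position: [0.5176, 0.0429, 0.2026]
ee_rot: [0.0, 0.688, 0.726, -0.0]
ft_force: [0.7, 0.3, 0.1]
finger_gap: 0.0855
finger_force: 0.0
```

```bash
python3 - <<'E'
from workcell import manip
from h import *
c=manip.read_camera("wrist")
l=lids(c,[(319,197)],45);print(np.round(l,1))
s=manip.read_state();err(s,(l[0][0]-1,l[0][1]+.5,51))
c=manip.read_camera("scene");cv2.imwrite("pics/s2.png",c["img"])
E
```

```text
[[ 518.7   42.2   26.1 2990.5]]
pos [517.6  42.6 202.4] yaw_y 2.98 tilt [ 0.0001 -0.0004] F [-0.77  1.06 -0.19] gap 85.7 ff 0.0 t 21.8 q6 1.6
tool shift [1.000e-01 1.000e-01 1.514e+02]
```

View pics/s2.png

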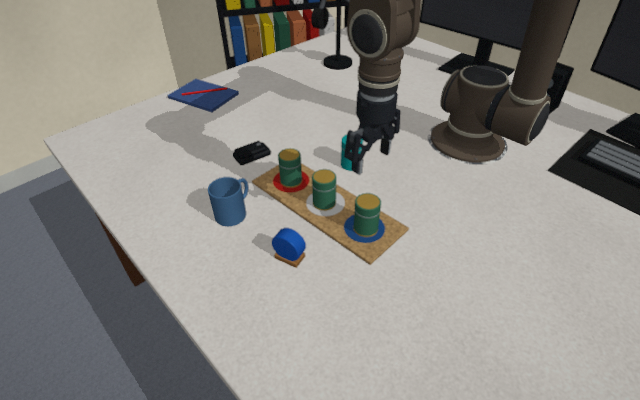

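The scene view shows all three tins standing on their rounds (lids at (290,155), (324,175) and (367,201)), with everything else untouched. Grasping the full tin and raising it so its underside is about 0.20 m above the desk.

Call:
{"fn": "move_arm", "kwargs": {
  "targets": [
    {"delta_pos": [0, 0, 30], "turn": 0, "fingers": -1},
    {"delta_pos": [0, 0, 60], "turn": 0, "fingers": -1},
    {"delta_pos": [0, 0, 85], "turn": 0, "fingers": -1},
    {"delta_pos": [0, 0, 108], "turn": 0, "fingers": -1},
    {"delta_pos": [0, 0, 128], "turn": 0, "fingers": -1},
    {"delta_pos": [0, 0, 143], "turn": 0, "fingers": -1},
    {"delta_pos": [0, 0, 151], "turn": 0, "fingers": -1},
    {"delta_pos": [0, 0, 151], "turn": 0, "fingers": -1},
    {"delta_pos": [0, 0, 151], "turn": 0, "fingers": -0.6},
    {"delta_pos": [0, 0, 151], "turn": 0, "fingers": -0.4},
    {"delta_pos": [0, 0, 151], "turn": 0, "fingers": -0.2},
    {"delta_pos": [0, 0, 151], "turn": 0, "fingers": 0.2}
  ]
}}

```text
clock: 23.05
position: [0.5179, 0.0433, 0.0526]
ee_rot: [0.001, 0.688, 0.726, 0.0]
ft_force: [-3.0, -0.6, 6.2]
finger_gap: 0.0592
finger_force: 64.9
```

Call:
{"fn": "move_arm", "kwargs": {
  "targets": [
    {"delta_pos": [0, 0, 0], "turn": 0, "fingers": 0.5},
    {"delta_pos": [0, 0, 0], "turn": 0, "fingers": 1},
    {"delta_pos": [0, 0, 0], "turn": 0, "fingers": 1},
    {"delta_pos": [0, 0, 0], "turn": 0, "fingers": 1}
  ]
}}

```text
clock: 23.45
position: [0.5179, 0.0433, 0.0526]
ee_rot: [0.001, 0.688, 0.726, 0.0]
ft_force: [-3.4, -1.3, 5.5]
finger_gap: 0.0588
finger_force: 64.9
```

Call:
{"fn": "move_arm", "kwargs": {
  "targets": [
    {"delta_pos": [0, 0, -4], "turn": 0, "fingers": 1},
    {"delta_pos": [0, 0, -14], "turn": 0, "fingers": 1},
    {"delta_pos": [0, 0, -30], "turn": 0, "fingers": 1},
    {"delta_pos": [0, 0, -50], "turn": 0, "fingers": 1},
    {"delta_pos": [0, 0, -75], "turn": 0, "fingers": 1},
    {"delta_pos": [0, 0, -100], "turn": 0, "fingers": 1},
    {"delta_pos": [0, 0, -125], "turn": 0, "fingers": 1},
    {"delta_pos": [0, 0, -150], "turn": 0, "fingers": 1},
    {"delta_pos": [0, 0, -170], "turn": 0, "fingers": 1},
    {"delta_pos": [0, 0, -184], "turn": 0, "fingers": 1},
    {"delta_pos": [0, 0, -191], "turn": 0, "fingers": 1},
    {"delta_pos": [0, 0, -191], "turn": 0, "fingers": 1}
  ]
}}

```text
clock: 24.65
position: [0.5177, 0.0436, 0.2431]
ee_rot: [0.0, 0.688, 0.726, 0.0]
ft_force: [-0.2, -0.4, -6.5]
finger_gap: 0.0588
finger_force: 65.9
```

Call:
{"fn": "move_arm", "kwargs": {
  "targets": [
    {"delta_pos": [0, 0, 0], "turn": 0, "fingers": 1},
    {"delta_pos": [0, 0, 0], "turn": 0, "fingers": 1},
    {"delta_pos": [0, 0, 0], "turn": 0, "fingers": 1},
    {"delta_pos": [0, 0, 0], "turn": 0, "fingers": 1},
    {"delta_pos": [0, 0, 0], "turn": 0, "fingers": 1}
  ]
}}

```text
clock: 25.15
position: [0.5173, 0.0435, 0.242]
ee_rot: [-0.0, 0.688, 0.726, -0.0]
ft_force: [0.3, 0.4, -6.5]
finger_gap: 0.0592
finger_force: 65.9
```

```bash
python3 - <<'E'
from workcell import manip
from h import *
err(manip.read_state(),None)
c=manip.read_camera("scene");cv2.imwrite("pics/s3.png",c["img"])
E
```

```text
pos [517.3  43.5 242. ] yaw_y 3.03 tilt [-0.0005 -0.    ] F [ 0.33  0.43 -6.47] gap 59.2 ff 65.9 t 25.15 q6 1.6
```

View pics/s3.png

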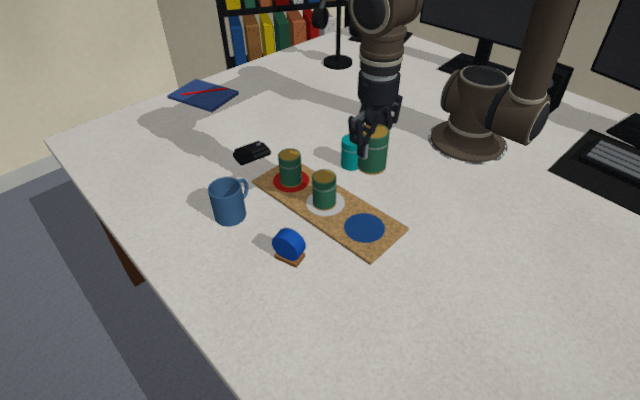

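The full tin is held upright at (373,148), 6.5 N on the wrist. The other two stand on red and white, and nothing else has moved.

```bash
python3 -c "
from workcell import manip
print(manip.job_done())"
```

```text
the job is handed in; nothing more can be done
None
```

Job handed in: I hefted the tins in order (blue, white, red); blue's is the full one (about 6.5 N against about 2 N for the others), now held upright about 20 cm above the desk, with the other two back on their rounds.

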